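# Close the puzzle tubs and hold the spring pusher open

## Task

Help put the puzzle tubs away: fit the red lid on the red tub and the blue lid on the blue tub, fully seated and with the tubs left standing upright on the desk. Then pull the storage rack's black spring-loaded pusher back until its white pointer lines up with the orange marker and keep it there with the gripper, finishing while still holding it, so that a colleague can load the rack. Leave everything else on the desk where it is.

Things in the scene. Friction and masses are not known exactly. Their poses are not given: they have to be found in the camera images.
- red_lid_knob (a point): centre of the grip knob of the red plastic lid. The lid is a round flange (72 mm across, 6 mm thick) with a plug under it (58 mm across, 8 mm deep, bevelled) and an upright round knob on top (22 mm across, 36 mm tall). This point is on the axis, 18 mm above the flange's top face, 24 mm above the flange's underside and 32 mm above the plug's foot on which the lid lies on the desk; z is up along the axis. About 50 g.
- blue_lid_knob (a point): centre of the grip knob of the blue plastic lid. The lid is a round flange (72 mm across, 6 mm thick) with a plug under it (58 mm across, 8 mm deep, bevelled) and an upright round knob on top (22 mm across, 36 mm tall). This point is on the axis, 18 mm above the flange's top face, 24 mm above the flange's underside and 32 mm above the plug's foot on which the lid lies on the desk; z is up along the axis. About 50 g.
- red_tub_center (a point): middle of the open red round plastic tub holding puzzle pieces, loose on the desk: 66 mm across at the foot, 70 mm at the rim, 45 mm tall, wall 3 mm (mouth 64 mm across); this point is on its axis, half-way up, 22.5 mm above its foot; z up. About 140 g. When the red lid is fully on, its flange lies on the rim and the lid's knob point is 46.5 mm above this point.
- blue_tub_center (a point): middle of the open blue round plastic tub holding puzzle pieces, loose on the desk: 66 mm across at the foot, 70 mm at the rim, 45 mm tall, wall 3 mm (mouth 64 mm across); this point is on its axis, half-way up, 22.5 mm above its foot; z up. About 140 g. When the blue lid is fully on, its flange lies on the rim and the lid's knob point is 46.5 mm above this point.
- rack: low dark-grey storage rack, fixed to the desk, a channel 300 mm long (its x), 96 mm wide, with side walls 48 mm high; a green box (top 54 mm high) is already stored at its far (+x) end. Origin: centre of its underside. The pusher slides along its x.
- pusher (a joint): travel of the rack's black spring-loaded pusher in m: 0 at home against the green box, growing as it is pulled towards the rack's -x (towards the robot's side), stop at 0.17. A spring drives it home whenever it is let go: about 3.5 N at home plus 0.7 N per 10 mm (about 10 to 13 N at the marker).
- pusher_grip (a point): centre of the pusher's grip, an upright black fin 14 mm thick along the rack's x, 36 mm wide along its y and 40 mm tall, on top of the pusher plate: this point is 90 mm above the desk, the fin spans 70 to 110 mm. It moves with the pusher; its axes are the rack's.
- pusher_pointer (a point): tip of the small white pointer at the pusher's left (+y) edge, over the side wall, 52 mm above the desk; it lies 47 mm to the rack's +y of the grip, at the same x. Axes are the rack's.
- marker: orange marker standing against the outside of the rack's left (+y) wall: 6 mm thick along the rack's x, 30 mm wide, 55 mm tall, fixed. Origin: on its underside, at the middle of its 6 mm thickness, 58 mm to the +y side of the rack's middle line; axes are the rack's. The pusher is at the mark when its white pointer has the same x (along the rack) as this; that is 90 to 130 mm of travel, differing each time.
- yellow_lid: Bystander: a yellow lid of the same make, which belongs to neither tub; origin at the centre of its foot.
- mug: Bystander: blue mug, 80 mm across, 95 mm tall; origin under its centre.
- stapler: Bystander: red and black stapler lying along its x, 130 x 34 x 58 mm; origin under its centre.
- pen_cup: Bystander: dark round cup with pencils, 70 mm across, about 155 mm tall; origin under its centre.
- sanitiser: Bystander: hand-sanitiser bottle, 50 mm across, 140 mm tall; origin under its centre.
- tape_roll: Bystander: flat-lying roll of pale tape, 90 mm across, 22 mm tall; origin under its centre.
- glue_stick: Bystander: standing yellow glue stick, 26 mm across, 90 mm tall; origin under its centre.
Mind the look-alikes: they are no part of the job. Leave any turquoise look-alike of the part that bears red_lid_knob alone.

How it is judged:
By the outcome, as a careful person would: the job done as asked, in the order asked, and still so for the second after the job is handed in, while the arm keeps its last pose, push and grip.
It also fails if it takes over 67 s, if anything falls off the work surface, if the arm or the gripper's body presses on something with over 40 N, if the wrist force passes 120 N, or if a joint passes its speed limit or range.

## Robot

A 6-joint arm with a two-finger parallel gripper is mounted at the origin on the work surface. World frame = base frame: x ahead of the robot, y to its left, z up, the work surface at z = 0. Lengths are in m, angles in rad, forces in N, time in s.
With the tool pointing down it reaches from about 0.25 to 0.725 m from the base axis. Payload 4 kg.
Tool frame: the origin (TCP) lies midway between the tips of the shut fingers; the grasp point (between the pads) lies 19 mm behind it; z points along the fingers, y is the line along which they close (so a half turn about z gives the same grasp; the last joint's range is limited). The gripper opens to 85 mm and grips with 20 to 120 N. Pads are 22 mm wide; open, the fingers measure 114 mm over their backs; the gripper's body (76 mm by 85 mm) begins 54 mm behind the grasp point. The pads swing forward as they close: fully open they stand 13 mm farther back than shut.
Start: joints at [-1.345, 0.241, 0.005, 1.335, 0, 1.571], TCP at [0.112, -0.487, 0.231] pointing down, gripper open.
Joint ranges: [-2.72, 2.72], [-1.05, 1.87], [-1.09, 1.28], [-1.99, 2.15], [-1.42, 1.44], [-3.14, 3.14]. Speed limits (rad/s): [2.79, 2.79, 3.14, 3.14, 3.14, 3.14].

## Interface

Orientations are given as a unit quaternion [x, y, z, w].
In Python, from workcell import monitor, vision, job gives the robot as it stands.
- The arm moves only by the tool move_arm, never from a script. Its argument "moves" is a list that holds one entry, the list of rows, each a list of 5 numbers: the shift along the world's x, y, z in m, then the turn about the world's z in degrees, then the opening in per cent of the stroke, from 0 (shut) to 100 (fully open). In form: [[[x, y, z, turn, gripper], ...]]. A call has 1 to 5 rows; each row is the pose to reach, as a shift and turn from the pose commanded when the call began; what a row does not reach only later rows make up. A row lasts 1/8 s, in which the tool goes at most 62.5 mm and 10.7 degrees, less where a joint would pass 70% of its speed; a pose out of reach is approached as far as the arm can. A call with a gripper value outside its range is refused whole. The fingers move at their own pace and stop on an object; the grip force is fixed at half the most. Time passes only in rows, so rows that repeat a pose let the fingers close. It gives the time, the measured TCP pose, the force, the opening and the grip force at its end, in the units of the state.
- monitor.get_obs(): the state, without advancing time (a new reading comes with each control period).
- vision.camera(name): name is "scene" or "top" or "wrist"; returns a dict with "color" (420x560x3 uint8, red, green, blue), "camera_matrix" (3x3 intrinsics, pixels), "eye" and "attitude" of the camera in the world; the wrist camera has in their place "hand_eye" (4x4, takes a point from camera to tool coordinates, whose origin is the TCP and whose axes are the flange's). Camera axes: x right, y up, looking along -z (the intrinsics and any distortion apply to the point x, -y, -z); pixel columns grow to the right and rows downward; lengths in m; the calibration is good to about 2 mm. A picture is of the moment at which its call begins: read the wrist's pose just before it. There is no depth.
- job.job_done(): hands the job in; it is judged then, once.
The state is a dict: "clock": time; "joint_pos": joint angles; "joint_vel": joint speeds; "tau": joint torques, N m; "eef_pos": TCP position; "tool_rot": TCP orientation; "ft_force": force on the tool from outside, world axes, zero at the start; "ft_torque": the same for the moment, N m; "grip_width": finger opening in m; "grasp_force": force on a finger pad.
Only numpy, scipy, OpenCV 4.12 (cv2) and the standard library are available. Lean on these libraries where they do the work, as an engineer would, in place of code of your own. Each camera call takes 0.05 s, during which the arm holds its last target. There are 200 camera calls.

## Working session

There is one attempt and no reset: what is moved stays moved. The work goes in short steps, Python scripts to look and compute and a tool call to move; the robot and the scene stay as the last step left them, time stands still between calls to the robot, and variables do not carry over. Pictures are saved under pics/ and viewed, at most 10 in all, crops included, and the job is handed in when it is done.

Besides the shell and the picture viewer there is one more tool, called after "Request:" by a JSON object that holds its "op" and its "data". move_arm: Moves the arm, as the interface text tells. Its arguments: {"type":"object","properties":{"moves":{"type":"array","items":{"type":"array","items":{"type":"array","items":{"type":"number"}}}}},"required":["moves"]}

```bash
mkdir -p pics; cat > h.py <<'E'
import numpy as np, cv2
from workcell import monitor, vision, job
def q2R(q):
    x,y,z,w=q
    return np.array([[1-2*(y*y+z*z),2*(x*y-z*w),2*(x*z+y*w)],[2*(x*y+z*w),1-2*(x*x+z*z),2*(y*z-x*w)],[2*(x*z-y*w),2*(y*z+x*w),1-2*(x*x+y*y)]])
def shot(name):
    o=monitor.get_obs(); c=vision.camera(name)
    if name=='wrist':
        H=np.array(c['hand_eye']); R=q2R(o['tool_rot']); 
        c['R']=R@H[:3,:3]; c['p']=R@H[:3,3]+np.array(o['eef_pos'])
    else:
        a=np.array(c['attitude']); c['R']=a if a.shape==(3,3) else q2R(a); c['p']=np.array(c['eye'])
    return c
def onz(c,uv,z):
    d=np.linalg.inv(np.array(c['camera_matrix']))@np.array([uv[0],uv[1],1.]); d=c['R']@np.array([d[0],-d[1],-d[2]])
    return c['p']+d*(z-c['p'][2])/d[2]
def proj(c,P):
    q=c['R'].T@(np.array(P)-c['p']); q=np.array(c['camera_matrix'])@np.array([q[0],-q[1],-q[2]]); return q[:2]/q[2]
def save(c,n): cv2.imwrite('pics/'+n,c['color'][:,:,::-1])
E
python3 - <<'E'
from h import *
for n in ['top','scene']:
    c=shot(n); save(c,n+'1.png'); print(n,{k:v for k,v in c.items() if k!='color'})
print(monitor.get_obs())
E
```

```text
top {'camera_matrix': array([[429.37628506,   0.        , 287.29471031],
       [  0.        , 429.37628506, 200.16914911],
       [  0.        ,   0.        ,   1.        ]]), 'eye': array([ 0.40046648, -0.01499264,  1.25086225]), 'attitude': array([-0.04889623,  0.04850717,  0.70824883, -0.70259505]), 'R': array([[-7.93869865e-03,  9.90480612e-01, -1.37423195e-01],
       [-9.99967883e-01, -8.01448929e-03,  1.80050167e-06],
       [-1.09959336e-03,  1.37418795e-01,  9.90512426e-01]]), 'p': array([ 0.40046648, -0.01499264,  1.25086225])}
scene {'camera_matrix': array([[423.72833751,   0.        , 288.60716251],
       [  0.        , 423.72833751, 209.44363484],
       [  0.        ,   0.        ,   1.        ]]), 'eye': array([1.30530238, 0.03312124, 0.8345647 ]), 'attitude': array([0.26295683, 0.28513019, 0.67412024, 0.62858284]), 'R': array([[-0.07147464, -0.69752697,  0.71298492],
       [ 0.99743469, -0.04716878,  0.05384376],
       [-0.00392685,  0.71500436,  0.69910897]]), 'p': array([1.30530238, 0.03312124, 0.8345647 ])}
{'clock': 0.1, 'joint_pos': array([-1.34499845e+00,  2.41357034e-01,  3.85940310e-03,  1.33519387e+00,
       -4.65820618e-05,  1.57081977e+00]), 'joint_vel': array([ 0.00158802, -0.00160352,  0.00383734, -0.00137544,  0.00169003,
        0.00220968]), 'tau': array([ 6.80981611e-04, -3.73138475e+01,  2.53009254e+01,  1.08694355e-02,
        3.74464832e-05,  7.31598846e-06]), 'eef_pos': array([ 0.11180215, -0.48676212,  0.23049246]), 'tool_rot': array([ 9.93634553e-01,  1.12647579e-01, -1.29908184e-04, -9.38928804e-04]), 'ft_force': array([-0.14842807, -0.61043409,  0.36125928]), 'ft_torque': array([-0.02937851, -0.00663792,  0.01262552]), 'grasp_force': 0.0, 'grip_width': 0.08532372739784728}
```

View pics/top1.png

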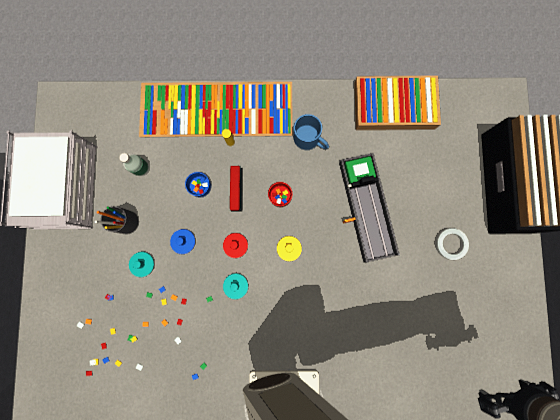

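View pics/scene1.png

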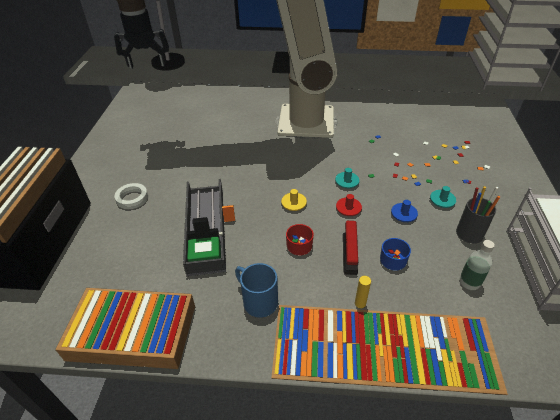

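Scene: red lid at (235,245), blue lid (183,241), red tub (280,194), blue tub (198,184), with the pusher near (362,183) and the orange marker (348,219). Possible mix-ups are the turquoise lids (141,264) and (235,286), the yellow lid (289,248), the red stapler (236,188), and the blue mug (307,133). By the description I choose the pure red and pure blue lids.

```bash
cat >> h.py <<'E'
def mask(c,kind):
    h=cv2.cvtColor(c['color'],cv2.COLOR_RGB2HSV)
    r={'red':[((0,140,60),(6,255,255)),((174,140,60),(180,255,255))],'blue':[((104,140,60),(125,255,255))],'orange':[((7,150,100),(18,255,255))],'yellow':[((22,150,100),(34,255,255))],'teal':[((80,140,60),(98,255,255))]}[kind]
    m=sum(cv2.inRange(h,a,b) for a,b in r); return m.astype(np.uint8)
def blobs(c,kind,amin=60):
    cs,_=cv2.findContours(mask(c,kind),cv2.RETR_EXTERNAL,cv2.CHAIN_APPROX_NONE)
    out=[]
    for k in cs:
        if cv2.contourArea(k)>=amin:
            b=cv2.boundingRect(k); out.append((cv2.contourArea(k),cv2.fitEllipse(cv2.convexHull(k)) if len(cv2.convexHull(k))>4 else None,b))
    return out
E
python3 - <<'E'
from h import *
c=shot('top')
for k in ['red','blue','orange']:
    for a,e,b in blobs(c,k):
        if b[1]<140 or b[0]>480: continue
        print(k,a,b,np.round(e[0],1),np.round(e[1],1),'z14',onz(c,e[0],.014).round(4)[:2],'z45',onz(c,e[0],.045).round(4)[:2])
im=c['color'][125:305,120:410,::-1]
cv2.imwrite('pics/crop1.png',cv2.resize(im,None,fx=2.7,fy=2.7,interpolation=cv2.INTER_CUBIC))
E
```

```text
red 460.0 (223, 233, 25, 25) [235.  244.9] [24.5 25.1] z14 [0.4437 0.1359] z45 [0.4426 0.1321]
red 442.5 (268, 182, 25, 25) [279.8 193.7] [24.1 24.8] z14 [0.5914 0.0067] z45 [0.5866 0.0061]
red 393.0 (230, 166, 10, 45) [234.5 187.5] [20.1 47. ] z14 [0.6106 0.1389] z45 [0.6053 0.135 ]
blue 449.5 (170, 229, 25, 25) [182.2 241.1] [23.9 25.1] z14 [0.456  0.2877] z45 [0.4546 0.2801]
blue 448.5 (185, 172, 25, 25) [197.6 184. ] [23.8 25.9] z14 [0.6221 0.2469] z45 [0.6165 0.2404]
```

View pics/crop1.png

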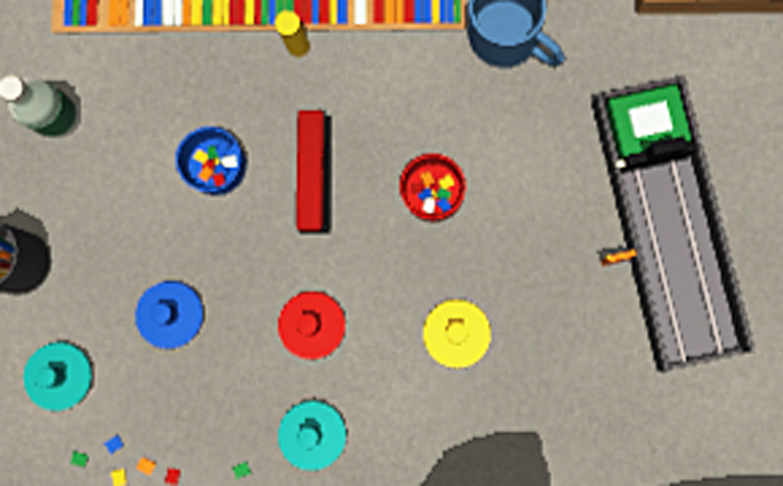

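The crop confirms the red lid (crop 312,325) and blue lid (170,315) as plain red and blue, clearly apart from the turquoise ones. The white pointer is at crop (620,163) and the marker at (617,257).

Request:
{"op": "move_arm", "data": {"moves": [[[0.025,0.045,0,0,100],[0.05,0.09,0,0,100],[0.075,0.135,0,0,100],[0.1,0.185,0,0,100],[0.125,0.235,0,0,100]]]}}

```text
clock: 0.78
eef_pos: [0.2373, -0.2507, 0.2312]
tool_rot: [0.994, 0.112, 0.0, -0.0]
ft_force: [1.5, -0.5, -0.1]
grip_width: 0.0854
grasp_force: 0.0
```

Request:
{"op": "move_arm", "data": {"moves": [[[0.025,0.05,0,0,100],[0.05,0.1,0,0,100],[0.075,0.15,0,0,100],[0.1,0.2,0,0,100],[0.125,0.25,0,0,100]]]}}

```text
clock: 1.4
eef_pos: [0.3624, -0.0005, 0.2314]
tool_rot: [0.994, 0.113, 0.0, 0.0]
ft_force: [1.5, -0.4, 0.7]
grip_width: 0.0854
grasp_force: 0.0
```

Request:
{"op": "move_arm", "data": {"moves": [[[0.02,0.04,-0.02,0,100],[0.04,0.08,-0.04,0,100],[0.06,0.12,-0.06,0,100],[0.082,0.138,-0.08,0,100],[0.082,0.138,-0.08,0,100]]]}}

```text
clock: 2.02
eef_pos: [0.448, 0.1187, 0.1494]
tool_rot: [0.992, 0.125, -0.003, -0.007]
ft_force: [-0.8, -0.3, 0.2]
grip_width: 0.0856
grasp_force: 0.0
```

```bash
python3 - <<'E'
from h import *
c=shot('wrist'); save(c,'w1.png'); o=monitor.get_obs()
print(o['clock'],o['eef_pos'],o['tool_rot'],c['p'])
for a,e,b in blobs(c,'red',500): print(b,np.round(e[0],1),np.round(e[1],1),onz(c,e[0],.014).round(4))
E
```

```text
2.075 [0.4475083  0.1181801  0.15033667] [ 0.99218532  0.12455629 -0.00258091 -0.00688169] [0.51893475 0.13482229 0.29182828]
(216, 154, 86, 84) [258.7 195.5] [83.6 86.1] [0.4427 0.1371 0.014 ]
(426, 0, 134, 107) [494.  51.] [105.8 142. ] [ 0.5909 -0.0026  0.014 ]
(273, 0, 60, 76) [302.8  29.6] [ 53.5 104.7] [0.5703 0.1351 0.014 ]
```

View pics/w1.png

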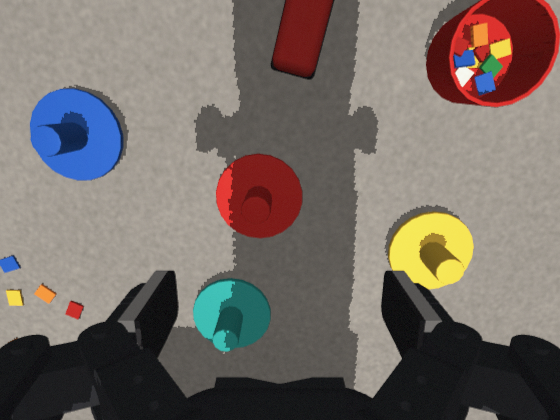

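The wrist view shows the red lid at (259,195), with yellow, turquoise and blue lids well clear of the fingers. The arm has not quite settled.

Request:
{"op": "move_arm", "data": {"moves": [[[0,0,-0.03,0,100],[0,0,-0.06,0,100]]]}}

```text
clock: 2.33
eef_pos: [0.4484, 0.1177, 0.092]
tool_rot: [0.992, 0.124, 0.0, -0.007]
ft_force: [0.0, -0.3, -0.3]
grip_width: 0.0854
grasp_force: 0.0
```

```bash
python3 - <<'E'
from h import *
c=shot('wrist'); o=monitor.get_obs()
print(o['clock'],o['eef_pos'],o['tool_rot'],c['p'])
for k in ['red','blue']:
  for a,e,b in blobs(c,k,1000): print(k,b,np.round(e[0],1),np.round(e[1],1),onz(c,e[0],.014).round(4))
E
```

```text
2.375 [0.44532753 0.11690648 0.0881338 ] [ 0.99227744  0.12380338 -0.00355377 -0.00675066] [0.51855175 0.13348106 0.23494351]
red (198, 167, 107, 102) [251.1 217.7] [101.5 106.4] [0.4432 0.1372 0.014 ]
red (460, 0, 100, 108) [515.5  55.5] [107.7 120.6] [0.5777 0.0113 0.014 ]
red (266, 0, 71, 69) [301.5  25.7] [68.6 95.6] [0.5625 0.1352 0.014 ]
blue (0, 86, 83, 114) [ 23.5 142.7] [103.6 125.5] [0.4555 0.2876 0.014 ]
```

Request:
{"op": "move_arm", "data": {"moves": [[[-0.001,0.01,0,0,100],[-0.003,0.02,0,0,100],[-0.003,0.02,0,0,100]]]}}

```text
clock: 2.75
eef_pos: [0.4492, 0.1283, 0.0928]
tool_rot: [0.991, 0.132, -0.0, -0.012]
ft_force: [-0.7, -0.7, 0.2]
grip_width: 0.0854
grasp_force: 0.0
```

```bash
python3 - <<'E'
from h import *
c=shot('wrist'); o=monitor.get_obs()
print(o['clock'],o['eef_pos'],o['tool_rot'],o['joint_pos'])
for k in ['red']:
  for a,e,b in blobs(c,k,1000): print(k,b,np.round(e[0],1),np.round(e[1],1),onz(c,e[0],.014).round(4))
E
```

```text
2.8 [0.44899436 0.12813505 0.09253837] [ 9.91237178e-01  1.31581210e-01 -4.49478939e-04 -1.16206851e-02] [ 0.26293925  0.28729563 -0.31890539  0.96245099  0.02316024  3.140611  ]
red (215, 172, 106, 101) [267.3 222.1] [100.7 105.4] [0.4432 0.1372 0.014 ]
red (479, 0, 81, 118) [544.7  57.9] [117.9 135.4] [0.5831 0.0083 0.014 ]
red (291, 0, 75, 77) [328.  29.] [ 68.  106.9] [0.5653 0.1331 0.014 ]
```

Joint 6 is at its range limit, so I turn the tool +90°. That also suits the rack.

Request:
{"op": "move_arm", "data": {"moves": [[[0,0,0.01,10,100],[0,0,0.01,20,100],[0,0,0.01,30,100],[0,0,0.01,40,100],[0,0,0.01,50,100]]]}}

```text
clock: 3.42
eef_pos: [0.4485, 0.1278, 0.1019]
tool_rot: [0.841, 0.54, -0.006, -0.01]
ft_force: [0.9, -0.2, 0.1]
grip_width: 0.0852
grasp_force: 0.0
```

Request:
{"op": "move_arm", "data": {"moves": [[[-0.003,0.005,0,10,100],[-0.006,0.009,0,20,100],[-0.006,0.009,0,30,100],[-0.006,0.009,0,38,100],[-0.006,0.009,0,38,100]]]}}

```text
clock: 4.05
eef_pos: [0.4424, 0.1369, 0.1018]
tool_rot: [0.622, 0.783, -0.009, -0.007]
ft_force: [-0.3, 0.8, -0.8]
grip_width: 0.0856
grasp_force: 0.0
```

```bash
python3 - <<'E'
from h import *
c=shot('wrist'); o=monitor.get_obs()
print(o['clock'],o['eef_pos'],o['tool_rot'],o['joint_pos'],q2R(o['tool_rot']).round(3))
for k in ['red','blue']:
  for a,e,b in blobs(c,k,1000): print(k,b,np.round(e[0],1),np.round(e[1],1),onz(c,e[0],.014).round(4))
E
```

```text
4.1 [0.44239843 0.13685575 0.10172956] [ 0.62266655  0.7824068  -0.00885379 -0.0068978 ] [ 2.99095534e-01  2.87749207e-01 -2.90399734e-01  1.01505145e+00
  1.39855417e-03  1.64347190e+00] [[-0.224  0.974 -0.022]
 [ 0.974  0.224 -0.005]
 [-0.    -0.022 -1.   ]]
red (429, 249, 131, 69) [501.1 283.9] [ 63. 156.] [0.6065 0.1235 0.014 ]
red (233, 164, 102, 98) [283.4 212.8] [ 98.3 102.3] [0.4409 0.1391 0.014 ]
blue (527, 76, 33, 92) [577.2 117.5] [ 89.2 111.4] [0.6053 0.2428 0.014 ]
blue (307, 0, 114, 44) [365.1 -21.8] [118.3 131.9] [0.454  0.2866 0.014 ]
```

Request:
{"op": "move_arm", "data": {"moves": [[[0,0.001,-0.04,0,100],[0,0.001,-0.07,0,100],[0,0.001,-0.08,0,100],[0,0.001,-0.08,0,100],[0,0.001,-0.08,0,40]]]}}

```text
clock: 4.72
eef_pos: [0.4433, 0.1381, 0.0224]
tool_rot: [0.622, 0.783, -0.008, -0.006]
ft_force: [0.0, 0.3, 0.3]
grip_width: 0.0699
grasp_force: 0.0
```

Request:
{"op": "move_arm", "data": {"moves": [[[0,0,0,0,0],[0,0,0,0,0],[0,0,0,0,0],[0,0,0,0,0],[0,0,0,0,0]]]}}

```text
clock: 5.35
eef_pos: [0.4429, 0.138, 0.0222]
tool_rot: [0.622, 0.783, -0.008, -0.007]
ft_force: [-1.2, 0.2, 6.0]
grip_width: 0.0203
grasp_force: 58.5
```

Request:
{"op": "move_arm", "data": {"moves": [[[0,0,0.05,0,0],[0,0,0.1,0,0],[0.02,-0.05,0.11,0,0],[0.042,-0.1,0.11,0,0],[0.064,-0.15,0.11,0,0]]]}}

```text
clock: 5.98
eef_pos: [0.5068, -0.0135, 0.1318]
tool_rot: [0.621, 0.783, -0.009, -0.007]
ft_force: [1.4, 0.6, -0.7]
grip_width: 0.02
grasp_force: 58.9
```

Request:
{"op": "move_arm", "data": {"moves": [[[0.02,-0.042,0,0,0],[0.02,-0.042,0,0,0],[0.02,-0.042,0,0,0]]]}}

```text
clock: 6.35
eef_pos: [0.5255, -0.0541, 0.1309]
tool_rot: [0.622, 0.783, -0.009, -0.008]
ft_force: [1.0, 0.1, -1.2]
grip_width: 0.0201
grasp_force: 58.9
```

```bash
python3 - <<'E'
from h import *
c=shot('wrist'); save(c,'w2.png'); o=monitor.get_obs()
print(o['clock'],o['eef_pos'],o['tool_rot'],o['joint_pos'],c['p'])
for k in ['red']:
  for a,e,b in blobs(c,k,1000): print(k,b,np.round(e[0],1),np.round(e[1],1),onz(c,e[0],.045).round(4))
E
```

```text
6.4 [ 0.5254231  -0.05357952  0.13096925] [ 0.62154158  0.7832866  -0.00936354 -0.00777776] [-0.0974312   0.37754087 -0.07376593  1.14271692 -0.00729416  1.24418913] [0.51072118 0.01811092 0.27368819]
red (206, 194, 149, 140) [280.1 262.8] [138.4 148.6] [ 0.53   -0.0884  0.045 ]
red (337, 94, 115, 108) [394.3 146.8] [107.1 115. ] [0.5827 0.0087 0.045 ]
```

View pics/w2.png

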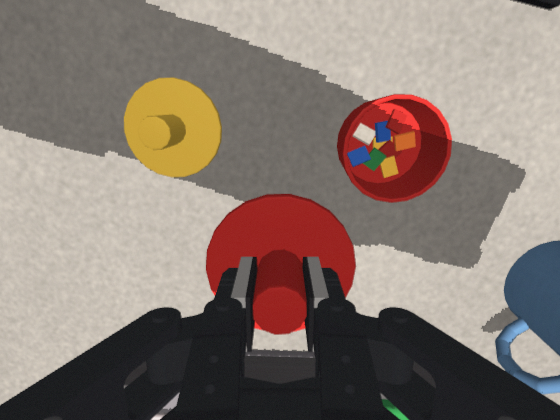

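The held red lid is level, with its flange near (280,265). The red tub is at (398,148), but the mask includes the near outer wall. I'll fit circles of known radius on the edges that are reliably visible.

```bash
cat >> h.py <<'E'
from scipy.optimize import least_squares
def hull(c,kind,near):
    cs,_=cv2.findContours(mask(c,kind),cv2.RETR_EXTERNAL,cv2.CHAIN_APPROX_NONE)
    cs=[k for k in cs if cv2.contourArea(k)>500]
    k=min(cs,key=lambda k:np.hypot(*(np.array(cv2.minEnclosingCircle(k)[0])-near)))
    return cv2.convexHull(k)[:,0].astype(float)
def circ(c,pts,z,r,sel=None):
    P=np.array([onz(c,p,z)[:2] for p in pts])
    if sel is not None: P=P[sel(pts,P)]
    s=least_squares(lambda v:np.hypot(*(P-v).T)-r,P.mean(0),loss='soft_l1',f_scale=.0005)
    return s.x,np.abs(s.fun).mean(),len(P)
def tub(c,kind,near):
    # rim edge seen on the side facing away from the camera
    f=lambda p,P:(P-P.mean(0))@(P.mean(0)-c['p'][:2])>0
    return circ(c,hull(c,kind,near),.045,.035,f)
def held(c,kind,tz,dz):
    h=hull(c,kind,(280,263)); return circ(c,h,tz-dz,.036,lambda p,P:p[:,1]<270)
E
python3 - <<'E'
from h import *
o=monitor.get_obs(); c=shot('wrist')
print(o['eef_pos'],tub(c,'red',(397,148)),held(c,'red',o['eef_pos'][2],.0082))
t=shot('top'); print(circ(t,hull(t,'red',(280,194)),.045,.035), tub(t,'red',(280,194)),tub(t,'blue',(198,184)))
E
```

```text
[ 0.5254231  -0.05357952  0.13096925] (array([0.58396831, 0.00705709]), np.float64(0.0002779488150028001), 26) (array([ 0.52398567, -0.05427825]), np.float64(0.00039969453751070166), 22)Traceback (most recent call last):
  File "<stdin>", line 4, in <module>
  File "h.py", line 35, in hull
    k=min(cs,key=lambda k:np.hypot(*(np.array(cv2.minEnclosingCircle(k)[0])-near)))
ValueError: min() iterable argument is empty
```

Request:
{"op": "move_arm", "data": {"moves": [[[0.03,0.03,0,0,0],[0.061,0.061,0,0,0],[0.061,0.061,-0.03,0,0],[0.061,0.061,-0.055,0,0],[0.061,0.061,-0.055,0,0]]]}}

```text
clock: 7.12
eef_pos: [0.5847, 0.008, 0.0742]
tool_rot: [0.621, 0.784, -0.011, -0.009]
ft_force: [0.2, -0.2, -0.0]
grip_width: 0.0202
grasp_force: 59.1
```

```bash
python3 - <<'E'
from h import *
o=monitor.get_obs(); print(o['eef_pos'],o['ft_force'])
s=shot('scene'); w=shot('wrist')
a=cv2.resize(s['color'][200:270,260:340],(480,420),interpolation=cv2.INTER_CUBIC)
b=cv2.resize(w['color'],(320,240)); b=cv2.copyMakeBorder(b,0,180,0,0,cv2.BORDER_CONSTANT)
cv2.imwrite('pics/s2.png',np.hstack([a,b])[:,:,::-1])
E
```

```text
[0.58471935 0.00802155 0.07416921] [ 0.19387502 -0.2269079  -0.0208839 ]
```

View pics/s2.png

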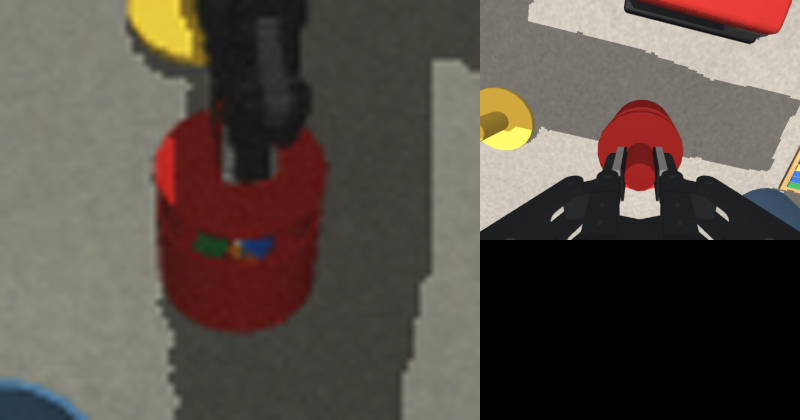

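The lid is hovering centred over the tub: the lid and tub foot are both at x≈241 in the scene crop, and also symmetric in the wrist view.

Request:
{"op": "move_arm", "data": {"moves": [[[0,0,-0.005,0,0],[0,0,-0.009,0,0],[0,0,-0.012,0,0],[0,0,-0.014,0,0],[0,0,-0.014,0,0]]]}}

```text
clock: 7.85
eef_pos: [0.587, 0.0067, 0.0621]
tool_rot: [0.622, 0.783, -0.009, -0.007]
ft_force: [0.7, 0.0, -0.5]
grip_width: 0.0205
grasp_force: 59.1
```

Request:
{"op": "move_arm", "data": {"moves": [[[0,0,-0.002,0,0],[0,0,-0.003,0,0],[0,0,-0.003,0,0]]]}}

```text
clock: 8.22
eef_pos: [0.5873, 0.0068, 0.0595]
tool_rot: [0.622, 0.783, -0.009, -0.007]
ft_force: [-1.0, 0.7, 1.2]
grip_width: 0.0207
grasp_force: 59.3
```

Request:
{"op": "move_arm", "data": {"moves": [[[0,0,-0.001,0,0],[0,0,-0.001,0,0],[0,0,-0.001,0,0]]]}}

```text
clock: 8.6
eef_pos: [0.5876, 0.0068, 0.0594]
tool_rot: [0.622, 0.783, -0.009, -0.007]
ft_force: [-1.9, 0.2, 5.3]
grip_width: 0.0201
grasp_force: 59.9
```

Request:
{"op": "move_arm", "data": {"moves": [[[0,0,0.001,0,50],[0,0,0.001,0,100],[0,0,0.001,0,100],[0,0,0.001,0,100],[0,0,0.03,0,100]]]}}

```text
clock: 9.22
eef_pos: [0.5848, 0.0067, 0.0859]
tool_rot: [0.622, 0.783, -0.011, -0.01]
ft_force: [0.4, -0.0, 0.3]
grip_width: 0.0858
grasp_force: 0.0
```

Request:
{"op": "move_arm", "data": {"moves": [[[0,0,0.05,0,100],[-0.02,0.045,0.06,0,100],[-0.04,0.095,0.06,0,100],[-0.065,0.145,0.06,0,100],[-0.09,0.195,0.06,0,100]]]}}

```text
clock: 9.85
eef_pos: [0.4964, 0.2031, 0.1484]
tool_rot: [0.622, 0.783, -0.009, -0.007]
ft_force: [-0.1, 0.7, -0.2]
grip_width: 0.0856
grasp_force: 0.0
```

Request:
{"op": "move_arm", "data": {"moves": [[[-0.02,0.04,0,0,100],[-0.042,0.085,-0.02,0,100],[-0.042,0.085,-0.048,0,100],[-0.042,0.085,-0.048,0,100]]]}}

```text
clock: 10.35
eef_pos: [0.453, 0.2863, 0.0982]
tool_rot: [0.621, 0.784, -0.012, -0.008]
ft_force: [-0.1, -1.0, 1.2]
grip_width: 0.0855
grasp_force: 0.0
```

```bash
python3 - <<'E'
from h import *
o=monitor.get_obs(); c=shot('wrist'); 
print(o['clock'],o['eef_pos'],o['tool_rot'],o['joint_pos'])
for a,e,b in blobs(c,'blue',1000): print(b,np.round(e[0],1),np.round(e[1],1),onz(c,e[0],.014).round(4))
s=shot('scene'); a=cv2.resize(s['color'][160:280,270:450],(720,480),interpolation=cv2.INTER_CUBIC)
cv2.imwrite('pics/s3.png',a[:,:,::-1])
E
```

```text
10.35 [0.45299726 0.2862762  0.09824809] [ 0.6211628   0.783554   -0.01168626 -0.00795771] [ 0.55952069  0.42443583 -0.09470581  1.07900519  0.00718269  1.90003214]
(439, 273, 121, 76) [502.  312.5] [ 65.1 128.8] [0.6232 0.2533 0.014 ]
(236, 162, 104, 100) [287.7 211.4] [ 99.9 103.8] [0.4534 0.2909 0.014 ]
```

View pics/s3.png

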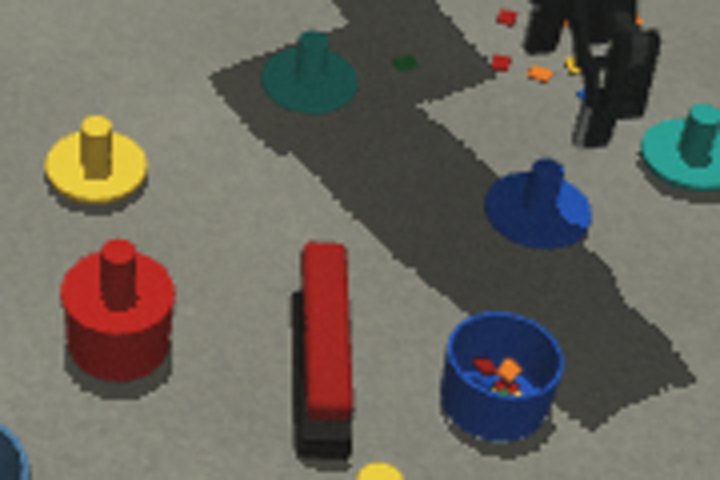

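The red lid sits flush on the red tub (crop 118,290), and the blue lid is untouched at (538,208).

Request:
{"op": "move_arm", "data": {"moves": [[[0.001,0.003,-0.04,0,100],[0.001,0.003,-0.068,0,100],[0.001,0.003,-0.077,0,100],[0.001,0.003,-0.077,0,100],[0.001,0.003,-0.077,0,40]]]}}

```text
clock: 11.08
eef_pos: [0.4575, 0.2903, 0.0249]
tool_rot: [0.622, 0.783, -0.008, -0.007]
ft_force: [-0.8, -0.1, 0.1]
grip_width: 0.0698
grasp_force: 0.0
```

Request:
{"op": "move_arm", "data": {"moves": [[[0,0,0,0,0],[0,0,0,0,0],[0,0,0,0,0],[0,0,0,0,0],[0,0,0,0,0]]]}}

```text
clock: 11.7
eef_pos: [0.4564, 0.29, 0.0239]
tool_rot: [0.622, 0.783, -0.009, -0.007]
ft_force: [-1.8, -1.1, 5.8]
grip_width: 0.0204
grasp_force: 58.5
```

Request:
{"op": "move_arm", "data": {"moves": [[[0,0,0.05,0,0],[0,0,0.1,0,0],[0.035,-0.037,0.109,0,0],[0.07,-0.075,0.109,0,0],[0.1,-0.11,0.109,0,0]]]}}

```text
clock: 12.32
eef_pos: [0.5572, 0.1787, 0.1322]
tool_rot: [0.622, 0.783, -0.009, -0.007]
ft_force: [1.0, -0.5, -0.4]
grip_width: 0.0199
grasp_force: 58.9
```

Request:
{"op": "move_arm", "data": {"moves": [[[0,0,0,0,0],[0,0,0,0,0]]]}}

```text
clock: 12.58
eef_pos: [0.5556, 0.1796, 0.1315]
tool_rot: [0.622, 0.783, -0.01, -0.008]
ft_force: [0.1, 0.8, -0.7]
grip_width: 0.0203
grasp_force: 58.9
```

```bash
python3 - <<'E'
from h import *
o=monitor.get_obs(); c=shot('wrist'); print(o['clock'],o['eef_pos'],c['p'])
bs=[b for b in blobs(c,'blue',1000)]
for a,e,b in bs: print(b,np.round(e[0],1),np.round(e[1],1))
n=min([e[0] for a,e,b in bs],key=lambda p:np.hypot(p[0]-397,p[1]-148))
T=tub(c,'blue',n); L=held(c,'blue',o['eef_pos'][2],.0099); print(T,L,T[0]-L[0])
E
```

```text
12.575 [0.55558109 0.17963215 0.13154609] [0.5408239  0.25194449 0.27429296]
(205, 193, 149, 139) [279.3 261.4] [136.9 147.7]
(340, 89, 115, 109) [397.5 142.3] [106.9 114.9]
(array([0.61506142, 0.24403859]), np.float64(0.00027551857273875853), 23) (array([0.55386828, 0.17893417]), np.float64(0.0002020736785831116), 23) [0.06119313 0.06510442]
```

Request:
{"op": "move_arm", "data": {"moves": [[[0.03,0.03,0,0,0],[0.062,0.0645,0,0,0],[0.062,0.0645,-0.03,0,0],[0.062,0.0645,-0.055,0,0],[0.062,0.0645,-0.055,0,0]]]}}

```text
clock: 13.25
eef_pos: [0.6151, 0.2449, 0.0744]
tool_rot: [0.621, 0.784, -0.012, -0.009]
ft_force: [-0.2, -0.1, -0.5]
grip_width: 0.0202
grasp_force: 59.0
```

```bash
python3 - <<'E'
from h import *
o=monitor.get_obs(); print(o['eef_pos'],o['ft_force'])
s=shot('scene'); w=shot('wrist')
a=cv2.resize(s['color'][215:285,355:435],(480,420),interpolation=cv2.INTER_CUBIC)
b=cv2.resize(w['color'],(320,240)); b=cv2.copyMakeBorder(b,0,180,0,0,cv2.BORDER_CONSTANT)
cv2.imwrite('pics/s4.png',np.hstack([a,b])[:,:,::-1])
E
```

```text
[0.61510102 0.24492085 0.07435202] [-0.21876028 -0.05983793 -0.51017553]
```

View pics/s4.png

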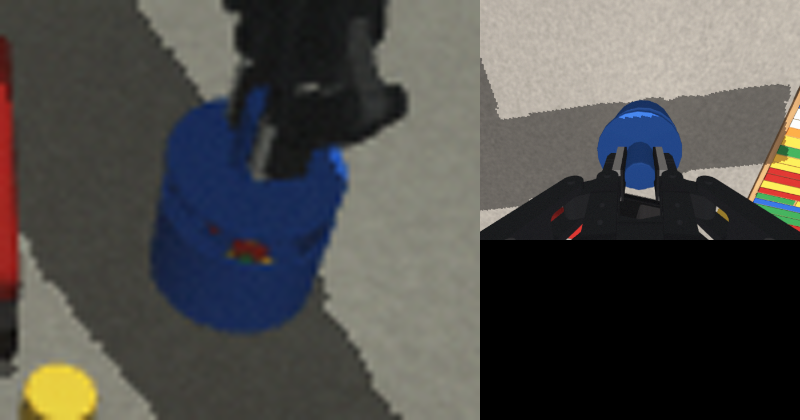

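```bash
python3 - <<'E'
from h import *
s=shot('scene')
f=lambda P:((proj(s,P)-[355,215])*6).round(0)
for z in (0,.045,.0645): print(z,f((.6155,.2425,z)),f((.6155,.2425+.036,z)),f((.6155,.2425-.036,z)))
E
```

```text
0 [226. 266.] [313. 271.] [140. 262.]
0.045 [245. 196.] [335. 201.] [155. 192.]
0.0645 [253. 165.] [344. 169.] [163. 160.]
```

The lid's offset from the tub matches the expected perspective lean to within about 1 mm, so I lower it.

Request:
{"op": "move_arm", "data": {"moves": [[[0,0,-0.005,0,0],[0,0,-0.009,0,0],[0,0,-0.012,0,0],[0,0,-0.013,0,0],[0,0,-0.013,0,0]]]}}

```text
clock: 14.02
eef_pos: [0.6181, 0.2442, 0.0642]
tool_rot: [0.622, 0.783, -0.009, -0.007]
ft_force: [-0.3, 0.2, -0.4]
grip_width: 0.0202
grasp_force: 59.0
```

Request:
{"op": "move_arm", "data": {"moves": [[[0,0,-0.001,0,0],[0,0,-0.002,0,0],[0,0,-0.002,0,0]]]}}

```text
clock: 14.4
eef_pos: [0.6181, 0.2443, 0.0622]
tool_rot: [0.622, 0.783, -0.009, -0.007]
ft_force: [-0.1, -0.2, -0.9]
grip_width: 0.0205
grasp_force: 59.0
```

Request:
{"op": "move_arm", "data": {"moves": [[[0,0,-0.001,0,0],[0,0,-0.002,0,0],[0,0,-0.002,0,0]]]}}

```text
clock: 14.78
eef_pos: [0.6187, 0.2444, 0.0612]
tool_rot: [0.622, 0.783, -0.009, -0.007]
ft_force: [-0.4, -1.1, 4.2]
grip_width: 0.0203
grasp_force: 59.5
```

Request:
{"op": "move_arm", "data": {"moves": [[[0,0,0.001,0,50],[0,0,0.001,0,100],[0,0,0.001,0,100],[0,0,0.001,0,100],[0,0,0.03,0,100]]]}}

```text
clock: 15.4
eef_pos: [0.616, 0.2434, 0.0874]
tool_rot: [0.622, 0.783, -0.012, -0.009]
ft_force: [0.7, 0.2, 0.6]
grip_width: 0.0851
grasp_force: 0.0
```

Request:
{"op": "move_arm", "data": {"moves": [[[0,0,0.05,0,100],[0,0,0.1,0,100],[-0.01,-0.04,0.12,0,100],[-0.02,-0.1,0.12,0,100],[-0.03,-0.16,0.12,0,100]]]}}

```text
clock: 16.02
eef_pos: [0.588, 0.0831, 0.2108]
tool_rot: [0.621, 0.784, -0.009, -0.007]
ft_force: [0.4, -0.9, -0.2]
grip_width: 0.0855
grasp_force: 0.0
```

Request:
{"op": "move_arm", "data": {"moves": [[[-0.01,-0.06,0,0,100],[-0.02,-0.12,0,0,100],[-0.025,-0.18,0,0,100],[-0.03,-0.24,0,0,100],[-0.03,-0.3,0,0,100]]]}}

```text
clock: 16.65
eef_pos: [0.5577, -0.2176, 0.2107]
tool_rot: [0.622, 0.783, -0.009, -0.007]
ft_force: [1.7, -0.8, 0.2]
grip_width: 0.0851
grasp_force: 0.0
```

Request:
{"op": "move_arm", "data": {"moves": [[[0,0,0,0,100],[0,0,0,0,100]]]}}

```text
clock: 16.9
eef_pos: [0.5579, -0.2158, 0.2101]
tool_rot: [0.622, 0.783, -0.009, -0.007]
ft_force: [0.4, 0.7, -0.1]
grip_width: 0.0854
grasp_force: 0.0
```

```bash
python3 - <<'E'
from h import *
o=monitor.get_obs(); c=shot('wrist'); save(c,'w5.png'); print(o['clock'],o['eef_pos'],o['tool_rot'],o['joint_pos'],c['p'])
np.savez('w5.npz',**{k:np.array(v) for k,v in c.items()})
for a,e,b in blobs(c,'orange',60): print(a,b,e)
E
```

```text
16.9 [ 0.55791549 -0.21577004  0.2100945 ] [ 0.62211287  0.78283993 -0.0090005  -0.00749802] [-0.36263832  0.4633646   0.27069823  1.39788963 -0.01259038  0.98047211] [ 0.54299858 -0.14356208  0.35287957]
164.5 (465, 411, 33, 9) ((480.7491149902344, 417.6907043457031), (15.731904983520508, 32.99562454223633), 96.7061767578125)
598.5 (493, 321, 67, 25) ((529.233642578125, 333.325927734375), (14.31506633758545, 91.21393585205078), 102.47306060791016)
422.5 (234, 129, 14, 39) ((238.9105682373047, 147.39410400390625), (18.378429412841797, 40.465843200683594), 6.039103984832764)
```

View pics/w5.png

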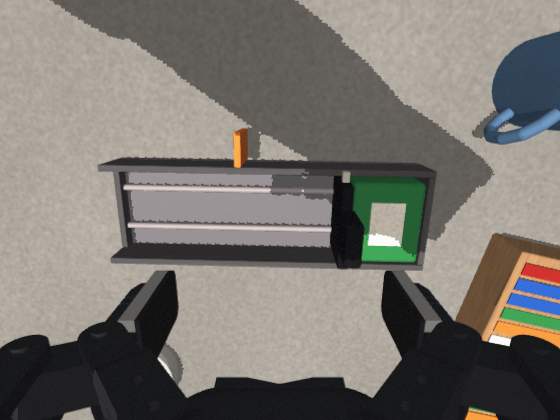

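The wrist view shows the rack level in the image, with the pointer at (346,177), the marker at (240,148), the black fin at about (352,240) and the rails at rows 188 and 226.

```bash
python3 - <<'E'
from h import *
d=np.load('w5.npz'); c={k:d[k] for k in d}; im=c['color'].astype(int)
h=cv2.cvtColor(c['color'],cv2.COLOR_RGB2HSV)
# rails: brightest row in windows for each column
for r0,r1 in((183,194),(221,232)):
    u=np.arange(150,265); g=im[r0:r1,u].sum(2).astype(float); w=np.clip(g-np.median(g,axis=0),0,None)
    v=(w*np.arange(r0,r1)[:,None]).sum(0)/w.sum(0); k=np.polyfit(u,v,1)
    A,B=[onz(c,(x,np.polyval(k,x)),.006) for x in (150,265)]; D=A-B if A[0]>B[0] else B-A
    print('yaw',np.degrees(np.arctan2(D[1],D[0])),A[:2],B[:2])
o=mask(c,'orange')
for r in range(128,170,4): print(r,[(int(u),int(h[r,u,2])) for u in np.where(o[r,225:260])[0]+225])
print('pointer'); print(im[168:186,336:360].sum(2)//3)
E
```

```text
yaw 12.276844971552292 [ 0.42342698 -0.25475653] [ 0.53901634 -0.2296029 ]
yaw 12.299859544995941 [ 0.42847358 -0.29590353] [ 0.5479091  -0.26986268]
128 []
132 [(234, 201), (235, 160), (236, 158), (237, 156), (238, 156), (239, 151), (240, 122), (241, 117), (242, 113), (243, 110), (244, 111), (245, 112), (246, 113)]
136 [(234, 250), (235, 250), (236, 250), (237, 250), (238, 250), (239, 245), (240, 139), (241, 111), (242, 109), (243, 111), (244, 111), (245, 112), (246, 111)]
140 [(234, 250), (235, 250), (236, 250), (237, 250), (238, 250), (239, 246), (240, 159), (241, 111), (242, 111), (243, 110), (244, 112), (245, 111), (246, 110)]
144 [(234, 250), (235, 250), (236, 250), (237, 250), (238, 250), (239, 246), (240, 176), (241, 110), (242, 113), (243, 111), (244, 111), (245, 112), (246, 108), (247, 108)]
148 [(234, 250), (235, 250), (236, 250), (237, 250), (238, 250), (239, 248), (240, 214), (241, 111), (242, 111), (243, 112), (244, 110), (245, 111), (246, 109), (247, 107)]
152 [(234, 250), (235, 250), (236, 250), (237, 250), (238, 250), (239, 248), (240, 221), (241, 111), (242, 111), (
[... 1603 characters left out ...]
13  17  12  14  36 103 148 148 147 147 148 147 137  40  41  44  44
   44  45  41  46  47  42]
 [ 15  11  18  14  15  39 101 146 149 147 147 148 147 137  41  42  41  42
   44  46  44  44  42  46]
 [ 11  13  10  12  16  37  95 140 148 146 148 147 144 128  39  36  42  42
   44  43  45  47  45  45]
 [ 12  14  15  10  10  30  65 102 127 127 126 127 121  90  28  39  41  41
   41  42  46  48  51  50]
 [ 10  14  16  12  15  12  14  16  13  16  15  17  12  16  18  29  35  43
   44  49  53  57  57  56]
 [ 14  14  10   7  16  13  15  16  12  12  11  16  16  12  16  16  37  39
   48  55  57  60  62  60]
 [  9  12  16  14  13   9  18  14  20  18  16  15  16  16  14  12  27  38
   50  56  59  58  59  59]]
```

```bash
python3 - <<'E'
from h import *
d=np.load('w5.npz'); c={k:d[k] for k in d}
t=np.radians(12.3); X=np.array([np.cos(t),np.sin(t)]); Y=np.array([-X[1],X[0]])
M=onz(c,(237.1,150),.055)[:2]; P=onz(c,(345.9,172),.052)[:2]
G=P-.047*Y; print('M',M,'P',P,'grip',G,'travel',(P-M)@X)
for z in(.07,.11): print(proj(c,(*G,z)))
print('shift at mark',-((P-M)@X)*X, 'tcp->grip',G-monitor.get_obs()['eef_pos'][:2])
E
```

```text
M [ 0.5089781  -0.18892601] P [ 0.6043797  -0.18618586] grip [ 0.61439212 -0.232107  ] travel 0.09379543848566702
[345.38921681 230.13373503]
[353.72984053 248.47767921]
shift at mark [-0.09164242 -0.01998128] tcp->grip [ 0.05630016 -0.01714492]
```

Request:
{"op": "move_arm", "data": {"moves": [[[0.03,-0.008,0,-0.6,100],[0.056,-0.016,-0.02,-0.6,100],[0.056,-0.016,-0.07,-0.6,100],[0.056,-0.016,-0.115,-0.6,100],[0.056,-0.016,-0.132,-0.6,100]]]}}

```text
clock: 17.58
eef_pos: [0.6125, -0.2289, 0.075]
tool_rot: [0.625, 0.781, -0.01, -0.01]
ft_force: [-0.2, -0.4, -0.8]
grip_width: 0.0855
grasp_force: 0.0
```

Request:
{"op": "move_arm", "data": {"moves": [[[0,0,0,0,100],[0,0,0,0,100]]]}}

```text
clock: 17.82
eef_pos: [0.6159, -0.2318, 0.0809]
tool_rot: [0.626, 0.78, -0.008, -0.005]
ft_force: [0.3, 0.4, 0.8]
grip_width: 0.0854
grasp_force: 0.0
```

Request:
{"op": "move_arm", "data": {"moves": [[[-0.001,0,-0.002,0,40],[-0.001,0,-0.002,0,0],[-0.001,0,-0.002,0,0],[-0.001,0,-0.002,0,0],[-0.001,0,-0.002,0,0]]]}}

```text
clock: 18.45
eef_pos: [0.6152, -0.2315, 0.0769]
tool_rot: [0.626, 0.78, -0.007, -0.006]
ft_force: [4.0, 0.6, -0.6]
grip_width: 0.013
grasp_force: 59.9
```

Request:
{"op": "move_arm", "data": {"moves": [[[0,0,0,0,0],[0,0,0,0,0],[0,0,0,0,0]]]}}

```text
clock: 18.82
eef_pos: [0.614, -0.2317, 0.0769]
tool_rot: [0.626, 0.78, -0.009, -0.006]
ft_force: [4.0, 0.7, 1.4]
grip_width: 0.0132
grasp_force: 60.9
```

Request:
{"op": "move_arm", "data": {"moves": [[[-0.02,-0.0044,0,0,0],[-0.045,-0.0098,0,0,0],[-0.068,-0.0148,0,0,0],[-0.082,-0.0179,0,0,0],[-0.088,-0.0192,0,0,0]]]}}

```text
clock: 19.45
eef_pos: [0.5271, -0.2505, 0.0769]
tool_rot: [0.626, 0.78, -0.007, -0.005]
ft_force: [10.4, 3.2, -2.5]
grip_width: 0.0133
grasp_force: 59.6
```

Request:
{"op": "move_arm", "data": {"moves": [[[0,0,0,0,0],[0,0,0,0,0],[0,0,0,0,0]]]}}

```text
clock: 19.82
eef_pos: [0.5277, -0.2504, 0.0769]
tool_rot: [0.626, 0.78, -0.007, -0.005]
ft_force: [8.4, 3.2, -1.9]
grip_width: 0.0133
grasp_force: 59.8
```

```bash
python3 - <<'E'
from h import *
o=monitor.get_obs(); c=shot('wrist'); print(o['eef_pos'])
np.savez('w6.npz',**{k:np.array(v) for k,v in c.items()})
h=cv2.cvtColor(c['color'],cv2.COLOR_RGB2HSV)
om=mask(c,'orange')
for a,e,b in blobs(c,'orange',60): print('o',a,b)
wm=cv2.inRange(h,(0,0,110),(180,60,255))
n,l,s,ce=cv2.connectedComponentsWithStats(wm)
for x in s[1:]:
    if 30<x[4]<3000: print('w',x)
s=shot('scene'); np.savez('s6.npz',**{k:np.array(v) for k,v in s.items()})
t=np.radians(12.3); X=np.array([np.cos(t),np.sin(t)])
print('pred',proj(c,(.5090,-.1889,.055)),proj(c,(.5090,-.1889,.052)))
cv2.imwrite('pics/w6.png',np.hstack([cv2.resize(c['color'][60:260,180:380],(500,500),interpolation=cv2.INTER_CUBIC),cv2.resize(s['color'][170:280,170:250],(300,412),interpolation=cv2.INTER_CUBIC)[:412] if 0 else cv2.copyMakeBorder(cv2.resize(s['color'][170:280,170:250],(300,412),interpolation=cv2.INTER_CUBIC),0,88,0,0,cv2.BORDER_CONSTANT)])[:,:,::-1])
E
```

```text
[ 0.52773899 -0.25037558  0.07687501]
o 844.5 (267, 93, 15, 67)
w [275 162  14  21 278]
w [542 163  18  11 146]
w [ 254  348   52   36 1420]
w [134 359  25  28 270]
w [401 360  25  27 265]
pred [273.51376586 126.99005413] [273.74283931 126.60131641]
```

View pics/w6.png

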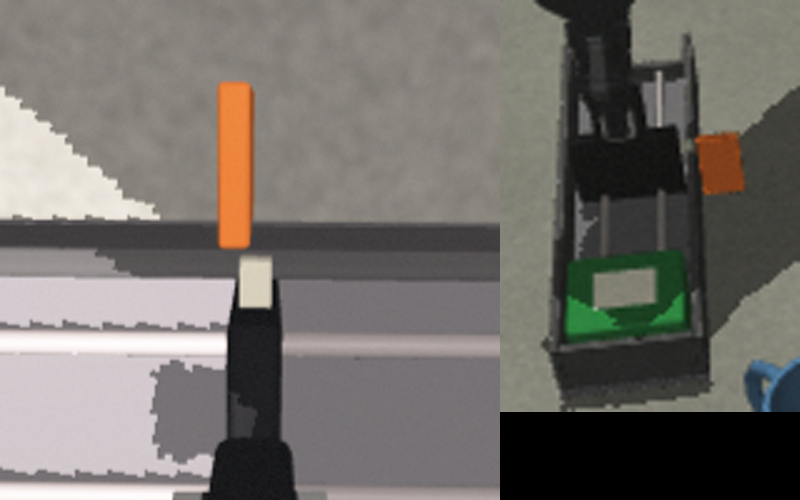

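The view shows the pointer (crop 256,283) still to the right of the marker (crop 235,165), so a little more pull is needed. I compute it from sub-pixel edges.

```bash
cat > al.py <<'E'
from h import *
def al(c):
    im=c['color'].astype(float); t=np.radians(12.3); X=np.array([np.cos(t),np.sin(t)])
    sat=im[...,0]-im[...,2]; g=im.min(2)
    def mid(row,a0,a1):
        p=row[a0:a1]; w=p>(p.max()+np.median(p))/2; i=np.where(w)[0]
        lo,hi=i[0],i[-1]; th=(p.max()+np.median(p))/2
        L=lo-(p[lo]-th)/(p[lo]-p[lo-1]); R=hi+(p[hi]-th)/(p[hi]-p[hi+1]); return a0+(L+R)/2,R-L
    m=[(onz(c,(u,r),.055)[:2]@X,w) for r in range(102,152,6) for u,w in [mid(sat[r],250,305)]]
    p=[(onz(c,(u,r),.052)[:2]@X,w) for r in range(166,182,3) for u,w in [mid(g[r],266,300)]]
    print('marker',np.round(m,4).tolist()); print('pointer',np.round(p,4).tolist())
    print('remaining',np.median([a for a,_ in p])-np.median([a for a,_ in m]))
E
python3 - <<'E'
from al import *
d=np.load('w6.npz'); al({k:d[k] for k in d})
E
```

```text
marker [[0.4571, 14.1044], [0.4571, 13.9352], [0.4571, 13.7506], [0.4571, 13.714], [0.4571, 13.656], [0.4571, 13.6144], [0.4571, 13.5964], [0.457, 13.3229], [0.4571, 13.0095]]
pointer [[0.461, 12.7662], [0.461, 12.8911], [0.4549, 6.569], [0.4548, 6.2504], [0.4547, 5.7373], [0.4546, 5.3563]]
remaining -0.0022226971943167806
```

Request:
{"op": "move_arm", "data": {"moves": [[[-0.0038,-0.0008,0,0,0],[-0.0038,-0.0008,0,0,0],[-0.0038,-0.0008,0,0,0]]]}}

```text
clock: 20.3
eef_pos: [0.5241, -0.2512, 0.0769]
tool_rot: [0.626, 0.78, -0.007, -0.005]
ft_force: [8.1, 1.7, -2.6]
grip_width: 0.0133
grasp_force: 59.6
```

```bash
sed -i 's/range(166,182,3)/range(165,171)/' al.py; python3 - <<'E'
from al import *
c=shot('wrist'); al(c); print(monitor.get_obs()['eef_pos'])
h=cv2.cvtColor(c['color'],cv2.COLOR_RGB2HSV); wm=cv2.inRange(h,(0,0,110),(180,60,255))
n,l,s,ce=cv2.connectedComponentsWithStats(wm)
print([x.tolist() for x in s[1:] if 200<x[4]<400]); print([b for a,e,b in blobs(c,'orange',200)])
E
```

```text
marker [[0.4569, 12.8383], [0.4569, 12.7789], [0.4569, 12.5532], [0.4569, 12.5565], [0.4569, 12.5453], [0.4569, 12.4036], [0.4569, 12.4281], [0.4569, 12.4372], [0.4569, 12.7385]]
pointer [[0.4572, 12.776], [0.4572, 12.9037], [0.4572, 12.892], [0.4572, 12.9023], [0.4572, 12.9028], [0.4572, 12.8145]]
remaining 0.0003230564886136378
[ 0.52406463 -0.2511423   0.07686384]
[[275, 162, 14, 21, 278], [133, 359, 26, 28, 269], [401, 359, 25, 28, 266]]
[(275, 93, 13, 67)]
```

```bash
python3 - <<'E'
from h import *
d=np.load('s6.npz'); c={k:d[k] for k in d}
for k,P in (('blue',(.617,.2435)),('red',(.587,.0065))):
    n=proj(c,(*P,.04)); b=min(blobs(c,k,300),key=lambda b:np.hypot(b[2][0]+b[2][2]/2-n[0],b[2][1]+b[2][3]/2-n[1]))[2]
    t=proj(c,(P[0]-.008,P[1],.087)); f=proj(c,(P[0]+.033,P[1],0)); print(k,b,'observed rows',b[1],b[1]+b[3],'pred',t[1],f[1],'col',b[0]+b[2]/2,n[0])
E
```

```text
blue (381, 234, 30, 36) observed rows 234 270 pred 234.1442802261432 270.41321206417507 col 396.0 395.94284992430244
red (285, 220, 29, 35) observed rows 220 255 pred 220.27808858780725 255.80126168687494 col 299.5 299.6685117014036
```

Both lids are seated upright (their outlines match the seated prediction to within a pixel), and the pointer is within about 0.3 mm of the marker and still held. I'm handing in.

```bash
python3 -c "
from workcell import job; print(job.job_done())"
```

```text
the job is handed in; nothing more can be done
None
```

I fitted both lids fully on their matching tubs, which still stand upright, then pulled the pusher to within about 0.3 mm of the orange marker and handed in the job with the gripper still holding it.

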